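# Flip the marker of the loaded sample tray

### The job

One of the two sample trays on the conservation bench holds a cardboard sample case. Push that tray's white hinged marker over its pivot until it lies fully flat on the opposite side with its other face up; only push it, never take it between the fingers. Leave the empty tray's marker, the case, the jar and the brass weight where they are.

Things in the scene. Friction and masses are not known exactly. Their poses are not given: they have to be found in the camera images.
- station_full: Fixed marker stand and tray, one piece. Origin on the table under the middle of the pivot; x away from the robot, z up, yaw within 0.25 rad. Base 160 mm wide (y), x = -60 to 210. Two grey cheeks (|x| 36 to 48, |y| up to 50 mm, 59 mm high) carry the pivot and are the marker's rests; open between them. Open grey tray at x = 78 to 202, rim 29 mm high. Its tray holds the sample case.
- station_empty: Fixed marker stand and tray, one piece. Origin on the table under the middle of the pivot; x away from the robot, z up, yaw within 0.25 rad. Base 160 mm wide (y), x = -60 to 210. Two grey cheeks (|x| 36 to 48, |y| up to 50 mm, 59 mm high) carry the pivot and are the marker's rests; open between them. Open grey tray at x = 78 to 202, rim 29 mm high. Its tray is empty; its marker is to be left alone.
- flag_full (a joint): Hinge angle of the marker, rad: 0 = flat on the stand's +y side, ring face up; 1.57 = upright; 3.14 = flat on the -y side, disc face up; stops at both ends. Starts at 0 to 0.25. Light pivot friction (0.045 N m): it stays wherever it is left, so push it all the way; 1 or 2 N is enough.
- flag_full_pivot (a point): Middle of the pivot axis of the marker to flip, 62 mm above the table. Frame turns with the marker: x along the pivot, y towards its outer edge, z out of its ring face. Plate: white, 5 mm thick, |x| up to 48, y = 4 to 72 mm. A thumb wing stands square to each face at the pivot: |x| up to 20, 5 mm thick, reaching z = 42 and z = -42 mm.
- flag_full_edge (a point): Middle of the outer edge of the marker to flip, 72 mm from the pivot; same axes. It overhangs the cheeks by 22 mm. One face has a dark ring, the other a solid dark disc. With the plate flat one wing points up, the other hangs between the cheeks; pushing the upper wing towards the stand's -y raises the plate.
- flag_empty (a joint): Hinge angle of the marker, rad: 0 = flat on the stand's +y side, ring face up; 1.57 = upright; 3.14 = flat on the -y side, disc face up; stops at both ends. Starts at 0 to 0.25. Light pivot friction (0.045 N m): it stays wherever it is left, so push it all the way; 1 or 2 N is enough. This one is not to be moved.
- flag_empty_edge (a point): Middle of the outer edge of the empty tray's marker (same build), 72 mm from its pivot. Not to be moved.
- sample_case: Loose closed cardboard case 60 x 45 x 30 mm high lying in the one loaded tray; origin at the centre of its underside, 8 mm above the table. Leave it.
- jar: Loose closed jar, 44 mm diameter, 70 mm high, standing on the table between the stands and nearer the robot; origin at the centre of its underside. Leave it.
- weight: Loose brass cylinder weight, 36 mm diameter, 35 mm high, standing on the table to the robot's left; origin at the centre of its underside. Leave it.
Not all that is in view belongs to the job. Several things look just like the weight: the one meant starts farthest to the robot's left.

How it is judged:
At the end, for the whole second after the job is handed in: The loaded tray's marker lies flat on the opposite side (within 7 degrees of its stop, joint above 3.02 rad), the empty tray's marker, the sample case, the jar and the weight are within 15 mm of where they started and upright (value of joint flag_full above 3.02 rad and distance of each of flag_empty_edge, sample_case, jar, weight from where it was at the start of the episode below 0.015 m and angle between each of sample_case, jar, weight's own z axis and vertical below 0.2 rad); the robot touches nothing.
It fails at once if the marker is taken between the fingers by its plate (contact force between the fingers and station_full above 0.5 N and x of the grasp point in the frame of flag_full_pivot between -0.048 and 0.048 m and y of the grasp point in the frame of flag_full_pivot between 0.004 and 0.072 m and z of the grasp point in the frame of flag_full_pivot between -0.004 and 0.004 m).
It fails at once if the marker is taken between the fingers by a thumb wing (contact force between the fingers and station_full above 0.5 N and x of the grasp point in the frame of flag_full_pivot between -0.02 and 0.02 m and y of the grasp point in the frame of flag_full_pivot between -0.004 and 0.004 m and z of the grasp point in the frame of flag_full_pivot between -0.042 and 0.042 m).
It fails at once if the empty tray's marker is moved by more than 15 mm at its edge (distance of flag_empty_edge from where it was at the start of the episode above 0.015 m).
It fails at once if the sample case, jar or weight is moved or lifted by more than 15 mm (distance of any of sample_case, jar, weight from where it was at the start of the episode above 0.015 m).
It also fails if it takes over 46 s, if anything falls off the work surface, if the arm or the gripper's body presses on something with over 40 N, if the wrist force passes 120 N, or if a joint passes its speed limit or range.

### The arm

A 6-joint arm with a two-finger parallel gripper is mounted at the origin on the work surface. World frame = base frame: x ahead of the robot, y to its left, z up, the work surface at z = 0. Lengths are in m, angles in rad, forces in N, time in s.
With the tool pointing down it reaches from about 0.275 to 0.85 m from the base axis. Payload 5.2 kg.
Tool frame: the origin (TCP) lies on the centre line of the jaws, within the pads' length; the fingertips stand 11 mm ahead of it and the grasp point (between the pads) lies 8 mm behind it; z points along the fingers, y is the direction in which the jaws open and shut (so a half turn about z gives the same grasp; the last joint's range is limited). The gripper opens to 85 mm and grips with 20 to 120 N. Pads are 22 mm wide; open, the fingers measure 114 mm over their backs; the gripper's body (76 mm by 85 mm) begins 54 mm behind the grasp point. The pads swing forward as they close: fully open they stand 13 mm farther back than shut.
Start: joints at [1.132, 0.259, 1.535, -0, 1.348, -0.203], TCP at [0.128, 0.535, 0.242] pointing down, gripper open.
Joint ranges: [-3.14, 3.14], [-0.91, 2.08], [0.19, 2.58], [-1.22, 4.36], [0.22, 2.71], [-3.12, 3.12]. Speed limits (rad/s): [2.57, 2.57, 3.14, 3.14, 3.14, 3.14].

### API

Orientations are given as a 3x3 rotation matrix whose columns are the frame's x, y, z axes.
In Python, from bench import robot, cams, finish_job gives the robot as it stands. Calls block until the motion is done:
- robot.move_ptp(position, orientation): joint-space move of the TCP to a pose.
- robot.move_linear(position, v=0.15, frame=None, until_force=None): straight line of the TCP; frame=None keeps the orientation; v is the mean speed in m/s. With until_force (N) it stops when the force on the tool has changed by that much, and returns True; else False.
- robot.move_j(angles): joint-space move.
- robot.grip(opening, newtons=None): opening from 0.0 (shut) to 1.0 (fully open); newtons is the grip in N (None keeps the last); returns when the fingers have stopped.
- robot.dwell(seconds).
- robot.inverse_kinematics(position, orientation): joint angles nearest the present ones, or None.
- robot.get_state(): the state.
- cams.get_image(name): name is "scene" or "top" or "wrist"; returns the picture (420x560x3 uint8, blue, green, red); there is no depth.
- cams.camera_model(name): a dict with "mtx" (3x3 intrinsics, pixels), "rvec" (rotation vector, rad) and "tvec" (3), from world to camera coordinates, as OpenCV has them. Camera axes: x right, y down, z forward; pixel columns grow to the right and rows downward; lengths in m; the calibration is good to about 2 mm. A picture is of the moment at which its call begins: read the wrist's pose just before it. camera_model takes no time and is no camera call; for the wrist camera it gives the pose at the moment of the call.
A pose or a line that the arm cannot do raises robot.Unreachable and nothing moves.
- finish_job(): hands the job in, once; it reports no verdict.
The state is a dict: "time": time; "joint_pos": joint angles; "qvel": joint speeds; "joint_torque": joint torques, N m; "ee_pos": TCP position; "orientation": TCP orientation; "wrist_force": force on the tool from outside, world axes, zero at the start; "torque": the same for the moment, N m; "finger_gap": opening from 0.0 (shut) to 1.0 (fully open).
Only numpy, scipy, OpenCV 4.12 (cv2) and the standard library are available. Lean on these libraries where they do the work, as an engineer would, in place of code of your own. Each camera call takes 0.05 s, during which the arm holds its last target. There are 200 camera calls.

## Working session

There is one attempt and no reset: what is moved stays moved. The work goes in short steps, each a Python script; the robot and the scene stay as the last script left them, time stands still between calls to the robot, and variables do not carry over. Pictures are saved under pics/ and viewed, about 8 in all and at most 12, crops included, and the job is handed in when it is done.

```bash
mkdir -p pics; ls; python3 - <<'E'
from bench import robot,cams
import cv2,numpy as np
for n in ("top","scene"):
    cv2.imwrite(f"pics/{n}0.png",cams.get_image(n))
    m=cams.camera_model(n);R=cv2.Rodrigues(m["rvec"])[0];print(n,m["mtx"].tolist(),(-R.T@m["tvec"].ravel()),R.round(3).tolist())
s=robot.get_state();print(s["time"],s["orientation"])
E
```

```text
pics
top [[546.1175776311841, 0.0, 276.22986465182925], [0.0, 546.1175776311841, 204.53954892079358], [0.0, 0.0, 1.0]] [0.31370454 0.088527   1.4383235 ] [[-0.001, -1.0, -0.008], [-0.985, 0.003, -0.174], [0.174, 0.008, -0.985]]
scene [[514.4784387981211, 0.0, 280.7715375217479], [0.0, 514.4784387981211, 214.24781708601446], [0.0, 0.0, 1.0]] [1.20261478 0.48718057 0.91874946] [[-0.531, 0.847, 0.009], [0.614, 0.393, -0.684], [-0.583, -0.358, -0.729]]
0.1 [[-9.72314677e-01  2.33674219e-01 -7.27173930e-04]
 [ 2.33675091e-01  9.72313526e-01 -1.53610070e-03]
 [ 3.48093917e-04 -1.66349569e-03 -9.99998556e-01]]
```

View pics/top0.png

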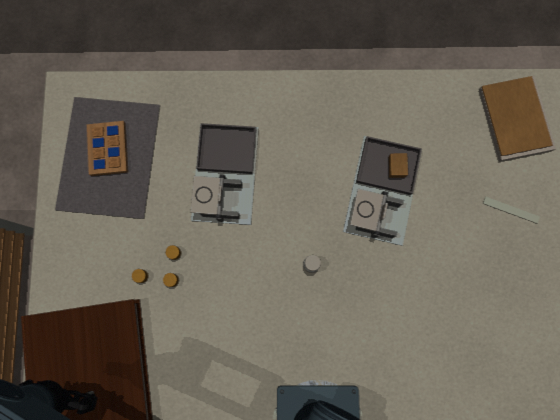

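View pics/scene0.png

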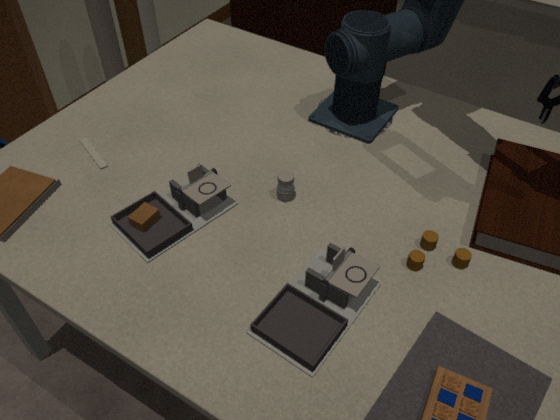

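The top view shows the loaded station on the right: the case is at (398,165), its plate with the ring at (366,209), and its wing and cheeks around (385,230). The empty station is at (222,175). The jar is at (313,263), and the weights are at (139,276), (171,280) and (173,252). Next I'll measure the loaded station's pose from the tray rim and ring.

```bash
cat > h.py <<'E'
import cv2,numpy as np
def ray(m,uv):
    R=cv2.Rodrigues(np.array(m["rvec"]))[0];c=-R.T@np.array(m["tvec"]).ravel()
    p=cv2.undistortPoints(np.float64(uv).reshape(-1,1,2),m["mtx"],None).reshape(-1,2)
    return c,np.c_[p,np.ones(len(p))]@R
def plane(m,uv,z):
    c,d=ray(m,uv);return c+d*((z-c[2])/d[:,2])[:,None]
def proj(m,P): return cv2.projectPoints(np.float64(P).reshape(-1,1,3),np.array(m["rvec"]),np.array(m["tvec"]),m["mtx"],None)[0].reshape(-1,2)
E
python3 - <<'E'
from bench import robot,cams
from h import *
for n,(x0,y0,x1,y1) in {"top":(340,125,430,250),"scene":(100,150,250,265)}.items():
    im=cv2.imread(f"pics/{n}0.png");m=cams.camera_model(n)
    g=im.max(2);roi=np.zeros_like(g);roi[y0:y1,x0:x1]=1
    mask=((g<100)&(roi>0)).astype(np.uint8)
    cs=cv2.findContours(mask,cv2.RETR_EXTERNAL,cv2.CHAIN_APPROX_NONE)[0]
    cs=sorted(cs,key=cv2.contourArea)[-3:]
    for c in cs:
        if cv2.contourArea(c)<300: continue
        P=plane(m,c.reshape(-1,2)+0.0,0.029)[:,:2]
        r=cv2.minAreaRect((P*1000).astype(np.float32));print(n,cv2.contourArea(c),r)
    cr=cv2.resize(im[y0:y1,x0:x1],None,fx=5,fy=5,interpolation=cv2.INTER_CUBIC) if n=="top" else cv2.resize(im[y0:y1,x0:x1],None,fx=5,fy=5,interpolation=cv2.INTER_CUBIC)
    cv2.imwrite(f"pics/{n}c.png",cr[:600])
E
```

```text
top 450.0 ((501.8265380859375, -132.17649841308594), (147.69732666015625, 86.14307403564453), 48.36266326904297)
top 3000.0 ((621.9432373046875, -187.30902099609375), (153.13461303710938, 225.40621948242188), 76.4132308959961)
scene 1062.5 ((558.86962890625, -143.44287109375), (124.66294860839844, 177.20176696777344), 25.45698356628418)
scene 3226.5 ((622.6318969726562, -173.05435180664062), (179.06216430664062, 260.77764892578125), 76.3625259399414)
```

View pics/topc.png

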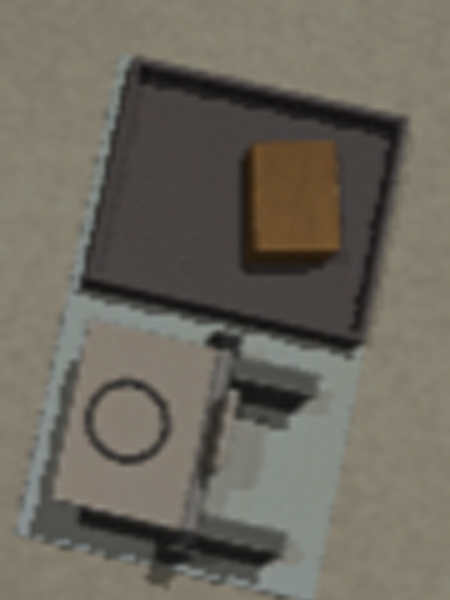

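View pics/scenec.png

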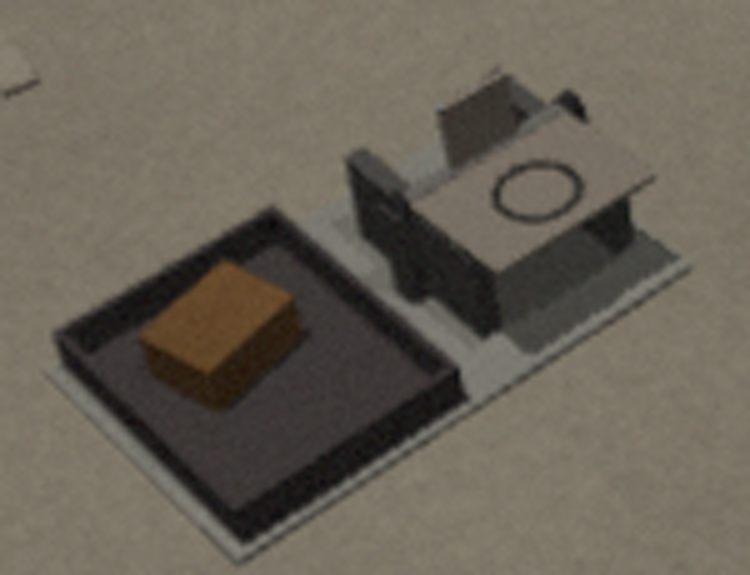

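The crops show the plate nearly flat with its ring face up, and the upper wing standing at the pivot. Next I'll triangulate the plate corners, ring and rim corners from these crops.

```bash
cat > pose.py <<'E'
from bench import cams
from h import *
t,s=cams.camera_model("top"),cams.camera_model("scene")
T=lambda a:(np.float64(a)+.5)/5-.5+[340,125]
S=lambda a:(np.float64(a)+.5)/5-.5+[100,150]
def tri(a,b):
    c1,d1=ray(t,a);c2,d2=ray(s,b);out=[]
    for u,v in zip(d1,d2):
        k=np.linalg.lstsq(np.c_[u,-v],c2-c1,rcond=None)[0];p,q=c1+k[0]*u,c2+k[1]*v
        out.append(np.r_[(p+q)/2,np.linalg.norm(p-q)])
    return np.array(out)
names="outer+x outer-x piv+x ring".split()
P=tri(T([(95,318),(55,497),(218,340),(127,421)]),S([(497,268),(655,178),(412,200),(538,190)]))
for n,p in zip(names,P):print(n,p.round(4))
A=plane(t,T([(128,58),(405,118),(362,342),(82,288)]),.029)[:,:2]
B=plane(s,S([(465,375),(272,210),(55,335)]),.029)[:,:2]
for Q in(A,B):print(Q.round(4).tolist(),np.linalg.norm(np.diff(Q,axis=0),axis=1).round(4))
C=A.mean(0);e=(A[1]-A[0])+(A[2]-A[3]);yaw=np.arctan2(e[0],-e[1]);print("yaw",yaw,"O",C-.14*np.array([np.cos(yaw),np.sin(yaw)]))
print("base corners",plane(t,T([(20,532),(318,598)]),.006))
def J(m,uv,z):return plane(m,uv,z)[0]
print("jar top",J(t,[(313,263)],.07))
E
python3 pose.py
```

```text
outer+x [ 0.5958 -0.1095  0.0696  0.004 ]
outer-x [ 0.5041 -0.087   0.0649  0.0048]
piv+x [ 0.5834 -0.1709  0.0712  0.0056]
ring [ 0.5432 -0.1253  0.0684  0.002 ]
[[0.7473, -0.1387], [0.7136, -0.285], [0.5921, -0.2568], [0.6215, -0.1107]] [0.1502 0.1248 0.149 ]
[[0.629, -0.105], [0.5943, -0.2541], [0.7128, -0.2832]] [0.1531 0.1221]
yaw -0.21265469518349778 O [ 0.53176443 -0.16826229]
base corners [[ 0.49493985 -0.07783271  0.006     ]
 [ 0.4597191  -0.23332386  0.006     ]]
jar top [0.40660132 0.00771121 0.07      ]
```

The measurements agree: the tray is 150×125 mm, the plate edge is 94 mm against 96 nominal, and the heights are 65–71 mm. The station is at about (0.534, -0.168) with yaw -0.222. Next I'll push the upper wing with the fingers shut.

```bash
cat > st.py <<'E'
from bench import robot,cams
from h import *
O=np.array([.534,-.168]);a=-.222
ex=np.array([np.cos(a),np.sin(a)]);ey=np.array([-ex[1],ex[0]])
def W(y,ztip,x=0.): return np.r_[O+x*ex+y*ey,ztip+.011]
def ori():
    best=None
    for s in(1,-1):
        yv=np.r_[s*ex,0];z=np.array([0,0,-1.]);R=np.c_[np.cross(yv,z),yv,z]
        q=robot.inverse_kinematics(W(.04,.2),R)
        if q is not None and(best is None or abs(q[5])<best[0]):best=(abs(q[5]),R)
    return best[1]
def go(y,z,v=.1,f=None):
    r=robot.move_linear(W(y,z),v=v,until_force=f);s=robot.get_state()
    print((y,z),r,"t",round(s["time"],2),"F",np.round(s["wrist_force"],1));return r
E
python3 - <<'E'
from st import *
robot.grip(0.0,20)
robot.move_ptp(W(.03,.2),ori());print(robot.get_state()["time"])
r=go(.03,.088,.12,4)
cv2.imwrite("pics/s1.png",cv2.resize(cams.get_image("scene")[130:250,150:310],None,fx=4,fy=4))
if not r:
    for y,z in((-.005,.088),(-.022,.082),(-.030,.075)): go(y,z,.06,15)
cv2.imwrite("pics/s2.png",cv2.resize(cams.get_image("scene")[130:250,150:310],None,fx=4,fy=4))
a=np.hstack([cv2.imread(f"pics/s{i}.png") for i in(1,2)]);cv2.imwrite("pics/s12.png",cv2.resize(a,(800,300)))
E
```

```text
3.65
(0.03, 0.088) False t 4.73 F [-0.6 -0.2  0.4]
(-0.005, 0.088) False t 5.52 F [ 0.6  0.5 -0.2]
(-0.022, 0.082) False t 5.97 F [ 0.6 -0.3  1. ]
(-0.03, 0.075) False t 6.29 F [0.1 0.  0.4]
```

View pics/s12.png

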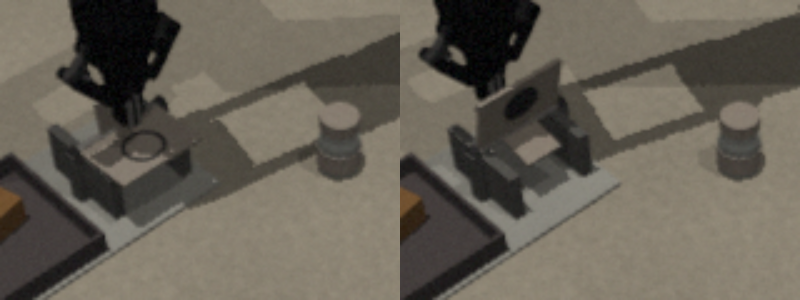

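The first view shows the fingers behind the upper wing. The second shows the plate nearly upright with its disc facing +y, so the wing push worked. Now I'll go over to the +y side and push the plate on down.

```bash
python3 - <<'E'
from st import *
go(-.030,.16,.15); go(.065,.16,.15)
if not go(.065,.11,.12,5):
    for y,z in((0,.11),(-.03,.095),(-.045,.08)): go(y,z,.08,15)
    go(-.045,.060,.04,5)
    go(-.045,.16,.15)
    robot.move_ptp(W(.13,.28),ori())
    cv2.imwrite("pics/s3.png",cv2.resize(cams.get_image("scene")[130:270,100:310],None,fx=3,fy=3))
    cv2.imwrite("pics/t3.png",cams.get_image("top"))
E
```

```text
(-0.03, 0.16) False t 7.06 F [ 0.   0.5 -0.2]
(0.065, 0.16) False t 7.84 F [ 0.4  0.6 -0.3]
(0.065, 0.11) False t 8.41 F [0.2 0.8 0.2]
(0, 0.11) False t 9.38 F [-0.2 -0.1 -0.4]
(-0.03, 0.095) False t 9.94 F [1.1 0.2 1. ]
(-0.045, 0.08) False t 10.36 F [-0.5  0.6  0.7]
(-0.045, 0.06) True t 10.79 F [-0.3 -0.1  6.6]
(-0.045, 0.16) False t 11.58 F [ 0.1 -0.1 -0.6]
```

View pics/s3.png

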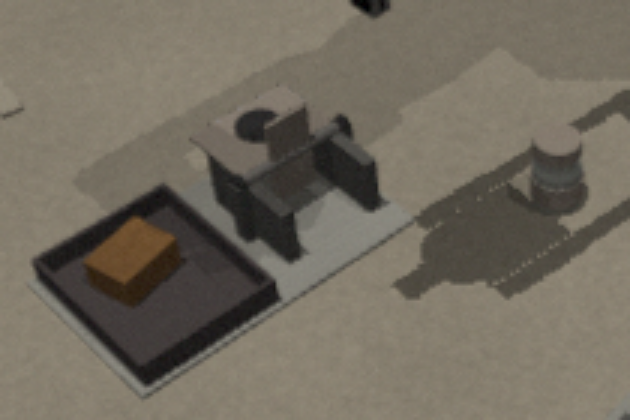

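The plate lies on the -y side with its disc up and the other wing standing. I'll check the angle against the predicted edge pixels, and check that nothing else moved.

```bash
python3 - <<'E'
from st import *
m=cams.camera_model("scene")
for d in(180,173,165):
    t=np.radians(d);P=[np.r_[O+x*ex+(.072*np.cos(t)-.0025*np.sin(t))*ey,.062+.072*np.sin(t)+.0025] for x in(.048,-.048)]
    w=np.r_[O+.042*np.sin(t)*ey+.02*ex,.062-.042*np.cos(t)]
    print(d,((proj(m,P+[w])-[100,130])*3).round(0).tolist())
A=cv2.imread("pics/top0.png");B=cv2.imread("pics/t3.png")
def cen(I,box,f):
    x0,y0,x1,y1=box;M=f(I[y0:y1,x0:x1].astype(int)).astype(np.uint8);q=cv2.moments(M,True);return q["m00"],round(q["m10"]/q["m00"]+x0,2),round(q["m01"]/q["m00"]+y0,2)
br=lambda I:(I[...,2]-I[...,0]>60)
gr=lambda I:(I[...,0]*1.0>I[...,2]*.97)&(I.max(2)>120)
for n,b,f in(("case",(375,145,415,185),br),("weights",(125,265,155,290),br),("empty ring",(190,178,222,214),lambda I:I.max(2)<80)):
    print(n,cen(A,b,f),cen(B,b,f))
C=np.hstack([A[115:300,180:430],B[115:300,180:430]]);cv2.imwrite("pics/cmp.png",cv2.resize(C,(800,296)))
print(robot.get_state()["time"],robot.get_state()["wrist_force"])
E
```

```text
180 [[184.0, 135.0], [277.0, 81.0], [260.0, 125.0]]
173 [[182.0, 127.0], [276.0, 73.0], [264.0, 128.0]]
165 [[181.0, 119.0], [276.0, 65.0], [269.0, 133.0]]
case (142.0, 398.66, 168.52) (22.0, 405.68, 170.64)
weights (138.0, 138.17, 275.2) (148.0, 138.25, 275.32)
empty ring (101.0, 210.38, 199.14) (74.0, 210.88, 198.15)
12.5417 [0.09519221 0.37712887 0.11884961]
```

View pics/cmp.png

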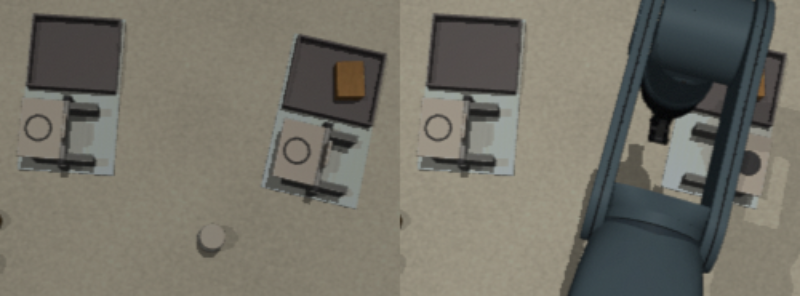

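```bash
python3 -c "
from bench import finish_job
print(finish_job())"
```

```text
the job is handed in; nothing more can be done
None
```

I flipped the loaded tray's marker onto the opposite side, disc face up, and handed the job in at about 12.5 s of robot time. With the fingers shut, I pushed the upper wing until the plate was near upright. I then pushed the disc face from the +y side and pressed down at about 6.6 N until it met its stop.

**Marker angle:** in the last scene picture the outer edge was at (192,137)–(283,88). For 180° I predicted (184,135)–(277,81). The rows fit 180° better than 173°. The 6–8 px column offset (2–3 px in the original picture) is about what my few-mm estimate of the stand's position would give.

**Other objects:**
- **Weight:** its centroid shifted 0.1 px between the before and after top views.
- **Empty tray's marker:** it looked unchanged by eye. Its mask centroid shifted about 1 px and the mask area changed from 101 to 74, which I put down to changed lighting or shadow.
- **Case and jar:** the arm hid most of the case and all of the jar in the last top view, so that numeric check failed for the case and I didn't run one for the jar. The scene view shows the case lying in its tray and the jar upright within a few pixels of where it began, checked by eye only.

The arm stood clear of everything, with wrist force about 0.4 N.

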